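Line up pipe weld coupons by diameter for inspection

TASK

Line up the four capped pipe coupons for the weld inspector: stand one on each blue disc of the rail in order of diameter, the thinnest on the disc next to the yellow stop and getting thicker towards the grey stop. Each must stand upright, centred on its disc and let go; do not tip any coupon over on the way, and leave the red electrode carton where it lies.

Things in the scene. Friction and masses are not known exactly. Their poses are not given: they have to be found in the camera images.
- coupon27_center (a point): The thinnest pipe coupon: bright steel pipe stub closed by a welded cap (solid outside, no opening), standing upright, 27 mm in diameter, 60 mm tall, 75 to 130 g, with a dark round cap plate inside the bright rim of its flat top and a dark weld line round it 51 to 55 mm up. The point is its centre, half-way up (30 mm over its foot); z is its axis, pointing up; loose
- coupon38_center (a point): The second thinnest pipe coupon: bright steel pipe stub closed by a welded cap (solid outside, no opening), standing upright, 38 mm in diameter, 60 mm tall, 120 to 210 g, with a dark round cap plate inside the bright rim of its flat top and a dark weld line round it 51 to 55 mm up. The point is its centre, half-way up (30 mm over its foot); z is its axis, pointing up; loose
- coupon48_center (a point): The second thickest pipe coupon: bright steel pipe stub closed by a welded cap (solid outside, no opening), standing upright, 48 mm in diameter, 60 mm tall, 170 to 300 g, with a dark round cap plate inside the bright rim of its flat top and a dark weld line round it 51 to 55 mm up. The point is its centre, half-way up (30 mm over its foot); z is its axis, pointing up; loose
- coupon60_center (a point): The thickest pipe coupon: bright steel pipe stub closed by a welded cap (solid outside, no opening), standing upright, 60 mm in diameter, 60 mm tall, 250 to 430 g, with a dark round cap plate inside the bright rim of its flat top and a dark weld line round it 51 to 55 mm up. The point is its centre, half-way up (30 mm over its foot); z is its axis, pointing up; loose
- disc1_top (a point): Blue disc number 1 of the four in a row on the rail (numbered in sequence from one end of the rail to the other; disc1 lies at the left, +y, end), 66 mm in diameter, 3 mm thick, fixed. The point is the centre of its flat top, 7 mm over the table; y runs along the rail, x across it, z up. Neighbouring discs are 83 to 109 mm apart and up to 10 mm off the rail's middle line. The rail is a flat aluminium bar 90 x 450 mm, 4 mm thick, lying on the table, fixed
- disc2_top (a point): Blue disc number 2 of the four in a row on the rail (numbered in sequence from one end of the rail to the other; disc1 lies at the left, +y, end), 66 mm in diameter, 3 mm thick, fixed. The point is the centre of its flat top, 7 mm over the table; y runs along the rail, x across it, z up. Neighbouring discs are 83 to 109 mm apart and up to 10 mm off the rail's middle line. The rail is a flat aluminium bar 90 x 450 mm, 4 mm thick, lying on the table, fixed
- disc3_top (a point): Blue disc number 3 of the four in a row on the rail (numbered in sequence from one end of the rail to the other; disc1 lies at the left, +y, end), 66 mm in diameter, 3 mm thick, fixed. The point is the centre of its flat top, 7 mm over the table; y runs along the rail, x across it, z up. Neighbouring discs are 83 to 109 mm apart and up to 10 mm off the rail's middle line. The rail is a flat aluminium bar 90 x 450 mm, 4 mm thick, lying on the table, fixed
- disc4_top (a point): Blue disc number 4 of the four in a row on the rail (numbered in sequence from one end of the rail to the other; disc1 lies at the left, +y, end), 66 mm in diameter, 3 mm thick, fixed. The point is the centre of its flat top, 7 mm over the table; y runs along the rail, x across it, z up. Neighbouring discs are 83 to 109 mm apart and up to 10 mm off the rail's middle line. The rail is a flat aluminium bar 90 x 450 mm, 4 mm thick, lying on the table, fixed
- yellow_stop: Yellow end stop, fixed on one end of the rail: a block 16 mm along the rail (y), 80 mm across it (x), 30 mm high, 66 to 79 mm from the centre of the nearest disc. It may be at either end; the other end has an equal grey stop. The origin is the centre of its underside, 4 mm over the table
- carton: Red carton of welding electrodes with a white band, 350 x 65 x 25 mm, 2 kg, lying flat and loose on the table to the left of the rail, long side (its x) roughly pointing away from the robot. Origin at the centre of its underside. To be left alone
There are look-alikes about, which are no part of the job. Leave any green, purple or turquoise look-alike of the part that bears coupon48_center alone.

How it is judged:
By the outcome, as a careful person would: the job done as asked, in the order asked, and still so for the second after the job is handed in, with the robot touching nothing.
It also fails if it takes over 104 s, if anything falls off the work surface, if the arm or the gripper's body presses on something with over 40 N, if the wrist force passes 120 N, or if a joint passes its speed limit or range.

ROBOT

A 6-joint arm with a two-finger parallel gripper is mounted at the origin on the work surface. World frame = base frame: x ahead of the robot, y to its left, z up, the work surface at z = 0. Lengths are in m, angles in rad, forces in N, time in s.
With the tool pointing down it reaches from about 0.325 to 0.9 m from the base axis. Payload 6.1 kg.
Tool frame: the origin (TCP) lies at the very end of the fingers, on their centre line; the grasp point (between the pads) lies 19 mm behind it; z points along the fingers, y is the line along which they close (so a half turn about z gives the same grasp; the last joint's range is limited). The gripper opens to 87 mm and grips with 3 to 60 N. Pads are 19 mm wide; open, the fingers measure 117 mm over their backs; the gripper's body (75 mm by 190 mm) begins 51 mm behind the grasp point.
Start: joints at [-1.417, 0.22, 1.526, -0, 1.395, -0.126], TCP at [0.173, -0.601, 0.223] pointing down, gripper open.
Joint ranges: [-2.98, 2.98], [-0.91, 2.08], [0.09, 2.57], [-1.24, 4.39], [0.2, 2.65], [-2.68, 2.68]. Speed limits (rad/s): [2.57, 2.57, 3.01, 3.14, 3.14, 3.14].

INTERFACE

Orientations are given as a rotation vector (axis times angle).
In Python, from plant import r gives the robot as it stands.
- The arm moves only by the tool step_arm, never from a script. Its argument "commands" is a list of rows, each a list of 6 numbers: the shift along the world's x, y, z in m, then the turn, a rotation vector about the world's x, y, z in degrees. A call has 1 to 5 rows; each row shifts and turns the commanded pose from where the row before left it; what a row does not reach is not made up. A row lasts 1/12 s, in which the tool goes at most 41.7 mm and 7.16 degrees, less where a joint would pass 70% of its speed; a pose out of reach is approached as far as the arm can. A call with a gripper value outside its range is refused whole. "fingers" is the closure in counts, from 0 (fully open) to 255 (shut), set as the call begins (left out, the last holds). The fingers move at their own pace and stop on an object; the grip force is fixed at half the most. Time passes only in rows, so rows that do not move let the fingers close. It gives the time, the measured TCP pose, the force, the opening and the grip force at its end, in the units of the state.
- r.get_state(): the state, without advancing time (a new reading comes with each control period).
- r.camera(name): name is "scene" or "side" or "wrist"; returns a dict with "pixels" (420x560x3 uint8, red, green, blue), "fx", "fy", "cx", "cy" (pixels), "position" and "orientation" of the camera in the world. Camera axes: x right, y down, z forward; pixel columns grow to the right and rows downward; lengths in m; the calibration is good to about 2 mm. The wrist camera is an equidistant fisheye: a pixel r from the principal point sees the ray r / f radians off the axis. A picture is of the moment at which its call begins. There is no depth.
- r.finish_job(): hands the job in; it is judged then, once.
The state is a dict: "t": time; "q": joint angles; "joint_velocities": joint speeds; "effort": joint torques, N m; "tool_pos": TCP position; "tcp_rot": TCP orientation; "contact_force": force on the tool from outside, world axes, zero at the start; "torque": the same for the moment, N m; "gripper_width": finger opening in m; "grasp_force": force on a finger pad.
Only numpy, scipy, OpenCV 4.12 (cv2) and the standard library are available. Lean on these libraries where they do the work, as an engineer would, in place of code of your own. Each camera call takes 0.05 s, during which the arm holds its last target. There are 200 camera calls.

## Working session

There is one attempt and no reset: what is moved stays moved. The work goes in short steps, Python scripts to look and compute and a tool call to move; the robot and the scene stay as the last step left them, time stands still between calls to the robot, and variables do not carry over. Pictures are saved under pics/ and viewed, at most 14 in all, crops included, and the job is handed in when it is done.

Besides the shell and the picture viewer there is one more tool, called after "Call:" as name(argument=value, ...), one argument or row to a line, values as JSON. step_arm: Moves the arm, as the interface text tells. Its arguments: {"type":"object","properties":{"commands":{"type":"array","items":{"type":"array","items":{"type":"number"}}},"fingers":{"type":"number"}},"required":["commands"]}

```bash
mkdir -p pics; cat > h.py <<'E'
import numpy as np, cv2, pickle
from scipy.spatial.transform import Rotation as R
from plant import r
def snap(name, fn):
    c=r.camera(name); cv2.imwrite(f'pics/{fn}.png', cv2.cvtColor(c['pixels'],cv2.COLOR_RGB2BGR)); pickle.dump(c,open(f'pics/{fn}.pkl','wb')); return c
def load(fn): return pickle.load(open(f'pics/{fn}.pkl','rb'))
def rotm(o):
    o=np.array(o,float)
    return o if o.shape==(3,3) else (R.from_rotvec(o) if o.size==3 else R.from_quat(o)).as_matrix()
def ray(c,u,v,fish=False):
    a=np.array([(u-c['cx'])/c['fx'],(v-c['cy'])/c['fy']])
    if fish:
        t=np.linalg.norm(a); d=np.array([*(a/(t+1e-12)*np.sin(t)),np.cos(t)])
    else: d=np.array([*a,1.])
    return np.array(c['position']), rotm(c['orientation'])@d
def onplane(c,u,v,z,fish=False):
    p,d=ray(c,u,v,fish); return p+d*(z-p[2])/d[2]
def project(c,P,fish=False):
    q=rotm(c['orientation']).T@(np.array(P)-c['position'])
    if fish:
        n=np.linalg.norm(q[:2]); t=np.arctan2(n,q[2]); a=q[:2]/n*t
    else: a=q[:2]/q[2]
    return np.array([a[0]*c['fx']+c['cx'],a[1]*c['fy']+c['cy']])
E
python3 - <<'E'
from h import *
for n in ['scene','side','wrist']:
    c=snap(n,n+'0'); print(n,{k:np.round(c[k],4) for k in c if k!='pixels'})
print(r.get_state())
E
```

```text
scene {'fx': np.float64(514.2698), 'fy': np.float64(514.2698), 'cx': np.float64(279.0718), 'cy': np.float64(211.5641), 'position': array([1.1362, 0.289 , 1.086 ]), 'orientation': array([-1.6099, -2.2165,  0.6653])}
side {'fx': np.float64(399.6372), 'fy': np.float64(399.6372), 'cx': np.float64(286.4346), 'cy': np.float64(210.7229), 'position': array([0.2024, 0.6089, 0.6965]), 'orientation': array([-0.6722,  2.6544, -1.0663])}
wrist {'fx': np.float64(325.1923), 'fy': np.float64(325.1923), 'cx': np.float64(283.1336), 'cy': np.float64(210.0731), 'position': array([ 0.2396, -0.5817,  0.3839]), 'orientation': array([ 2.3366, -1.7592, -0.2323])}
{'t': 0.15, 'q': array([-1.41708414e+00,  2.21046210e-01,  1.52731548e+00, -5.87096483e-06,
        1.39471786e+00, -1.26093452e-01]), 'joint_velocities': array([-0.00131804, -0.00259043, -0.00385019, -0.00164569, -0.00011161,
       -0.00058685]), 'effort': array([ 1.30595683e-03, -4.95190465e+01, -3.87881684e+01,  6.99758157e-02,
        5.31318085e-02, -7.79877018e-05]), 'tool_pos': array([ 0.17253168, -0.60022777,  0.22170518]), 'tcp_rot': array([-3.10942551e+00, -4.37879606e-01,  4.13101929e-05]), 'contact_force': array([-0.73474631, -0.54549928,  0.23005183]), 'torque': array([-0.00177829,  0.02175813, -0.0157452 ]), 'grasp_force': 0.0, 'gripper_width': 0.08718608892145722}
```

View pics/scene0.png

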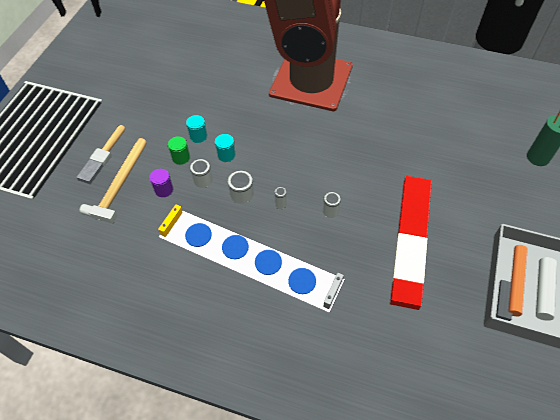

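View pics/side0.png

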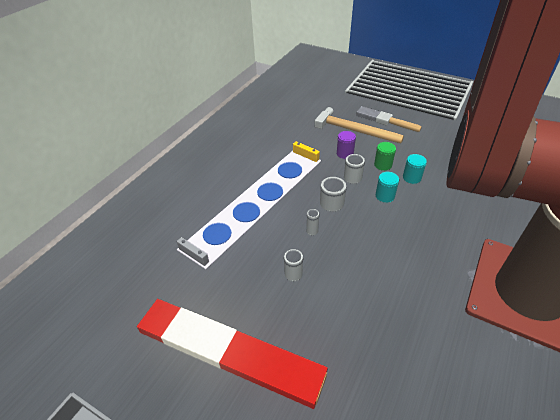

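View pics/wrist0.png

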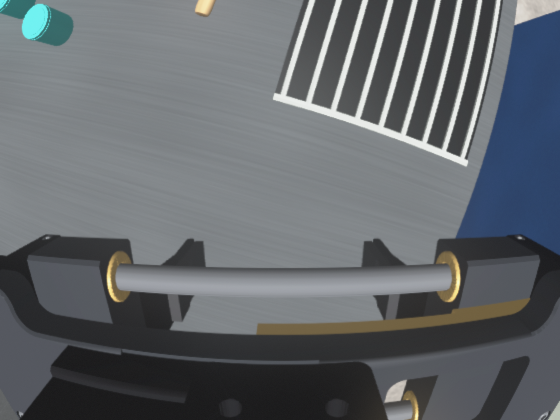

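Scene view: the coupons' tops are at (200,168) for ø48, (240,182) for ø60, (281,192) for ø27 and (332,200) for ø38. Discs run from (198,235) to (302,281). The yellow stop is at (170,220), the −y end, and the grey stop at (334,290). The look-alikes are purple (161,183), green (178,150) and turquoise (196,128) and (225,147). Only the four grey ones with dark caps match the description. Next I'll triangulate and check a close crop.

```bash
cat > m.py <<'E'
from h import *
def tri(c1,a,c2,b):
    p,d=ray(c1,*a);q,e=ray(c2,*b); d/=np.linalg.norm(d); e/=np.linalg.norm(e)
    s=np.linalg.lstsq(np.c_[d,-e],q-p,rcond=None)[0]
    x,y=p+d*s[0],q+e*s[1]; return (x+y)/2,np.linalg.norm(x-y)
def discs(c):
    hsv=cv2.cvtColor(c['pixels'],cv2.COLOR_RGB2HSV)
    m=cv2.inRange(hsv,(100,150,60),(125,255,255))
    cs=[k for k in cv2.findContours(m,0,1)[0] if 150<cv2.contourArea(k)<3000]
    return [cv2.fitEllipse(k) for k in cs]
def caps(c,seeds,thr,w=22):
    out=[]
    hsv=cv2.cvtColor(c['pixels'],cv2.COLOR_RGB2HSV); 
    for u,v in seeds:
        g=hsv[v-w:v+w,u-w:u+w,2]; g=cv2.resize(g,None,fx=4,fy=4,interpolation=cv2.INTER_CUBIC)
        cs,h=cv2.findContours((g>thr).astype(np.uint8),cv2.RETR_CCOMP,1)
        hs=[cs[i] for i in range(len(cs)) if h[0][i][3]>=0 and cv2.contourArea(cs[i])>150 ]
        hs.sort(key=lambda k:np.linalg.norm(k.mean((0,1))-4*w))
        if not hs: out.append(None); continue
        e=cv2.fitEllipse(hs[0]); out.append(((e[0][0]+.5)/4-.5+u-w,(e[0][1]+.5)/4-.5+v-w,e[1][0]/4,e[1][1]/4))
    return out
E
python3 - <<'E'
from m import *
a,b=load('scene0'),load('side0')
da=sorted(discs(a),key=lambda e:-e[0][0]); db=sorted(discs(b),key=lambda e:e[0][0])
print(len(da),len(db))
for i in range(4):
    P,g=tri(a,da[i][0],b,db[i][0]); print('disc',i+1,P.round(4),round(g,4),onplane(a,*da[i][0],.007)[:2].round(4),onplane(b,*db[i][0],.007)[:2].round(4))
for thr in (110,130,150):
  ca=caps(a,[(281,190),(332,198),(200,166),(240,180)],thr); cb=caps(b,[(313,214),(293,257),(355,160),(333,186)],thr)
  for n,x,y in zip((27,38,48,60),ca,cb):
    if x is None or y is None: print(thr,n,x,y); continue
    P,g=tri(a,x[:2],b,y[:2]); print(thr,n,np.round(x,1),np.round(y,1),P.round(4),round(g,4),onplane(a,*x[:2],.06)[:2].round(4),onplane(b,*y[:2],.06)[:2].round(4))
im=a['pixels'][100:320,130:370]
cv2.imwrite('pics/crop1.png',cv2.cvtColor(cv2.resize(im,None,fx=2.7,fy=2.7,interpolation=cv2.INTER_CUBIC),cv2.COLOR_RGB2BGR))
E
```

```text
4 4
disc 1 [0.6419 0.1666 0.0048] 0.0025 [0.6423 0.1658] [0.6408 0.1693]
disc 2 [0.6201 0.0764 0.0045] 0.0025 [0.6206 0.0758] [0.6189 0.0796]
disc 3 [ 0.6058 -0.0125  0.0043] 0.0028 [ 0.6062 -0.013 ] [ 0.6045 -0.0084]
disc 4 [ 0.602  -0.1102  0.0041] 0.0029 [ 0.6024 -0.1104] [ 0.6005 -0.1053]
110 27 [280.1 190.9   5.9   6.3] [314.3 213.5   4.3   5.9] [0.452  0.0515 0.0576] 0.0004 [0.4534 0.0519] [0.4511 0.0539]
110 38 [332.  198.1   8.5  10.2] [293.2 256.2   9.9  13.3] [0.4362 0.1786 0.06  ] 0.0018 [0.4356 0.1778] [0.4365 0.1795]
110 48 [199.4 166.1  10.8  13.8] [354.7 159.6   7.4  13.7] [ 0.4436 -0.165   0.0593] 0.0031 [ 0.4427 -0.1661] [ 0.4437 -0.1619]
110 60 [239.5 179.9  14.5  17.9] [333.1 184.8  11.5  18.1] [ 0.4531 -0.0531  0.0594] 0.0028 [ 0.4523 -0.0542] [ 0.4532 -0.0507]
130 27 [280.1 190.9   6.8   7.4] [312.7 212.9   6.4   9.2] [0.4546 0.053  0.0603] 0.0023 [0.4535 0.052 ] [0.4551 0.0541]
130 38 [331.9 198.1   9.8  11.7] [293.1 256.1  11.6  15. ] [0.4364 0.1784 0.0604] 0.0021 [0.4355 0.1775] [0.4369 0.1793]
130 48 [199.4 166.1  11.2  14.3] [354.8 159.4   8.9  14.9] [ 0.4436 -0.165   0.0596] 0.0027 [ 0.4426 -0.166 ] [ 0.4437 -0.1626]
130 60 [239.6 179.9  15.1  18.4] [333.1 184.7  13.2  19.8] [ 0.453  -0.0531  0.0596] 0.0025 [ 0.4522 -0.0541] [ 0.4531 -0.0511]
150 27 [280.1 190.9   7.    8. ] [312.6 212.9   7.2   9.6] [0.4547 0.053  0.0604] 0.0023 [0.4535 0.0519] [0.4552 0.0539]
150 38 [331.8 198.   10.1  12.1] [293.  256.   12.1  15.3] [0.4365 0.1784 0.0605] 0.0021 [0.4354 0.1775] [0.437  0.1792]
150 48 (199.425630569458, 166.1044406890869, 11.613649368286133, 14.609000205993652) None
150 60 [239.6 179.8  15.4  18.8] [333.1 184.6  13.6  20.3] [ 0.453  -0.053   0.0598] 0.0025 [ 0.4521 -0.054 ] [ 0.4532 -0.0512]
```

View pics/crop1.png

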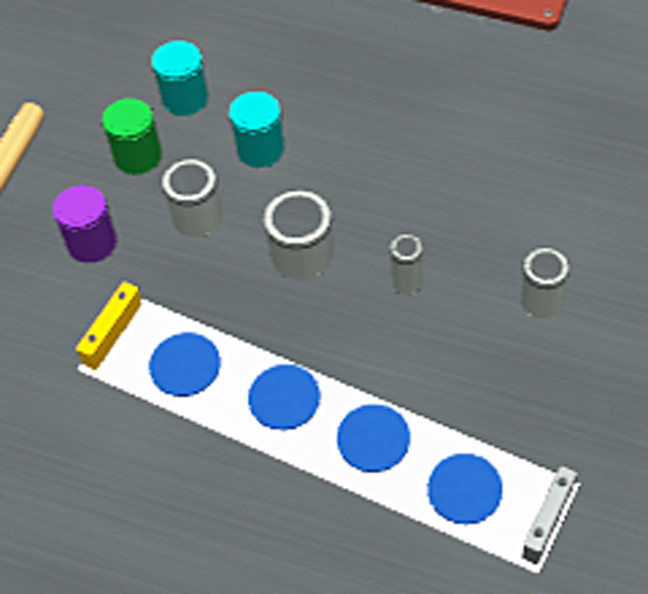

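The crop confirms four grey capped coupons, and the coloured ones are the look-alikes. Yellow is at the disc4 end, so 27→disc4, 38→disc3, 48→disc2 and 60→disc1. I'll grip across the rail, with ψ ≈ −8°. Moving in now.

Call:
step_arm(
  commands=[
    [0.014,0.0325,0,0,0,6.6],
    [0.014,0.0325,0,0,0,6.6],
    [0.014,0.0325,0,0,0,6.6],
    [0.014,0.0325,0,0,0,6.6],
    [0.014,0.0325,0,0,0,6.6],
  ],
  fingers=0,
)

```text
t: 0.57
tool_pos: [0.2428, -0.4364, 0.222]
tcp_rot: [-2.854, -1.311, -0.0]
contact_force: [0.4, -0.0, -0.2]
gripper_width: 0.0871
grasp_force: 0.0
```

Call:
step_arm(
  commands=[
    [0.014,0.0325,0,0,0,6.6],
    [0.014,0.0325,0,0,0,6.6],
    [0.014,0.0325,0,0,0,6.6],
    [0.014,0.0325,0,0,0,6.6],
    [0.014,0.0325,0,0,0,6.6],
  ],
)

```text
t: 0.98
tool_pos: [0.3128, -0.274, 0.2223]
tcp_rot: [-2.365, -2.068, -0.0]
contact_force: [0.5, -0.3, 0.2]
gripper_width: 0.0871
grasp_force: 0.0
```

```bash
python3 - <<'E'
from m import *
a,b=load('scene0'),load('side0')
for n,u,v in (('purple',160,176),('green',177,143),('turq',195,122),('turq2',225,141)): print(n,onplane(a,u,v,.06)[:2].round(3))
s=r.get_state(); print(s['t'],s['tool_pos'],s['q'].round(3), (R.from_rotvec(s['tcp_rot']).as_matrix()).round(3).tolist())
E
```

```text
purple [ 0.501 -0.248]
green [ 0.39  -0.252]
turq [ 0.308 -0.236]
turq2 [ 0.346 -0.135]
0.9833 [ 0.3127589  -0.27396806  0.22234959] [-0.91  -0.306  2.036  0.     1.412 -0.776] [[0.133, 0.991, 0.0], [0.991, -0.133, 0.0], [0.0, 0.0, -1.0]]
```

Call:
step_arm(
  commands=[
    [0.014,0.0325,0,0,0,0],
    [0.014,0.0325,0,0,0,0],
    [0.014,0.0325,0,0,0,0],
    [0.014,0.0325,0,0,0,0],
    [0.014,0.0325,0,0,0,0],
  ],
)

```text
t: 1.4
tool_pos: [0.3828, -0.1115, 0.2226]
tcp_rot: [2.37, 2.061, 0.0]
contact_force: [1.0, -0.8, -0.0]
gripper_width: 0.0873
grasp_force: 0.0
```

Call:
step_arm(
  commands=[
    [0.014,0.025,0,0,0,0],
    [0.014,0.025,0,0,0,0],
    [0.014,0.025,0,0,0,0],
    [0.014,0.025,0,0,0,0],
    [0.014,0.025,0,0,0,0],
  ],
)

```text
t: 1.82
tool_pos: [0.4529, 0.0134, 0.2224]
tcp_rot: [2.37, 2.062, -0.0]
contact_force: [0.4, 0.1, 0.5]
gripper_width: 0.0873
grasp_force: 0.0
```

Call:
step_arm(
  commands=[
    [0,0,0,0,0,0],
    [0,0,0,0,0,0],
  ],
)

```text
t: 1.98
tool_pos: [0.4525, 0.0128, 0.2221]
tcp_rot: [-2.367, -2.065, 0.001]
contact_force: [-1.5, -0.2, -0.4]
gripper_width: 0.0873
grasp_force: 0.0
```

```bash
python3 - <<'E'
from h import *
c=snap('wrist','wrist1')
s=r.get_state(); print(s['tool_pos'],c['position'],rotm(c['orientation']).round(3).tolist())
for n,P in dict(c27=(.4543,.053,.06),c38=(.4363,.1785,.06),c60=(.4528,-.0528,.06),d3=(.6055,-.011,.007),d2=(.62,.0775,.007),d1=(.6416,.1675,.007)).items(): print(n,project(c,P,True).round(1))
E
```

```text
[0.45216463 0.01196024 0.2221148 ] [0.46187819 0.08161047 0.38448112] [[0.991, -0.13, -0.037], [-0.135, -0.957, -0.255], [-0.002, 0.258, -0.966]]
c27 [280.2 154.5]
c38 [245.1  35.6]
c60 [292.4 252.9]
d3 [408.5 187.9]
d2 [414.  115.6]
d1 [420.5  43.4]
```

View pics/wrist1.png

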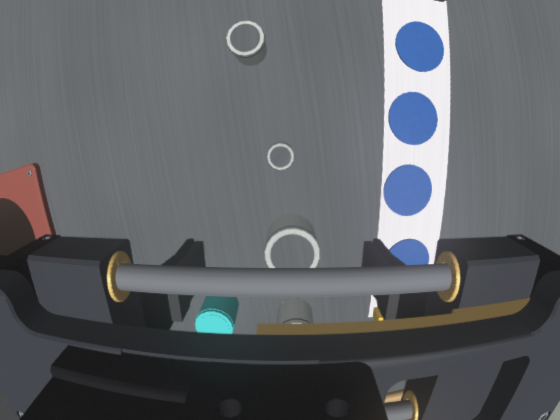

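The wrist view shows ø27 at (281,156), ø38 at (245,38), ø60 at (292,252) and discs at (419,46), (412,118) and (408,189), all within about 3 px of prediction. I'll measure them here.

```bash
cat >> m.py <<'E'
def wdiscs(c,pts):
    hsv=cv2.cvtColor(c['pixels'],cv2.COLOR_RGB2HSV); m=cv2.inRange(hsv,(100,120,50),(125,255,255))
    out=[]
    for k in cv2.findContours(m,0,1)[0]:
        if cv2.contourArea(k)>900:
            # cast edge points to the disc top plane, circle-fit there
            P=np.array([onplane(c,*q,.007,True)[:2] for q in k[:,0]]).astype(np.float32)
            (x,y),rad=cv2.minEnclosingCircle(P); e=cv2.fitEllipse(P*1000); out.append((np.array(e[0])/1000,np.array(e[1])))
    return out
def wcaps(c,seeds,thr=130,w=36,z=.06):
    g0=cv2.cvtColor(c['pixels'],cv2.COLOR_RGB2HSV)[...,2]; out=[]
    for u,v in seeds:
        u0,v0=max(u-w,0),max(v-w,0)
        g=cv2.resize(g0[v0:v+w,u0:u+w],None,fx=4,fy=4,interpolation=cv2.INTER_CUBIC)
        cs,h=cv2.findContours((g>thr).astype(np.uint8),cv2.RETR_CCOMP,1)
        hs=[cs[i] for i in range(len(cs)) if h[0][i][3]>=0 and cv2.contourArea(cs[i])>150]
        k=max(hs,key=cv2.contourArea)[:,0]
        P=np.array([onplane(c,(q[0]+.5)/4-.5+u0,(q[1]+.5)/4-.5+v0,z,True)[:2] for q in k]).astype(np.float32)
        e=cv2.fitEllipse(P*1000); out.append((np.array(e[0])/1000,np.array(e[1])))
    return out
E
python3 - <<'E'
from m import *
c=load('wrist1')
for e in wdiscs(c,None): print('disc',e[0].round(4),e[1].round(1))
for t in (110,130,150):
  for n,e in zip((27,38,60),wcaps(c,[(281,156),(245,38),(292,252)],t)): print(t,n,e[0].round(4),e[1].round(1))
E
```

```text
disc [ 0.6046 -0.0136] [61.6 62.3]
disc [0.6186 0.0747] [62.3 63. ]
disc [0.6404 0.1644] [62.5 63. ]Traceback (most recent call last):
  File "<stdin>", line 5, in <module>
  File "m.py", line 38, in wcaps
    k=max(hs,key=cv2.contourArea)[:,0]
      ~~~^^^^^^^^^^^^^^^^^^^^^^^^
ValueError: max() iterable argument is empty
```

```bash
python3 - <<'E'
from m import *
c=load('wrist1')
for n,s in zip((27,38,60),[(281,156),(245,38),(292,252)]):
  for t in (80,95,110,130,150):
    try: e=wcaps(c,[s],t)[0]; print(t,n,e[0].round(4),e[1].round(1))
    except Exception as x: print(t,n,'-')
E
```

```text
80 27 -
95 27 -
110 27 [0.4515 0.0514] [ 5.9 19. ]
130 27 [0.4537 0.0512] [20.4 20.5]
150 27 [0.4538 0.0512] [21.3 21.4]
80 38 [0.4486 0.1606] [1.8 9.5]
95 38 [0.4401 0.1606] [27. 30.]
110 38 [0.4381 0.1709] [35.1 49.1]
130 38 [0.4355 0.1769] [29.3 29.5]
150 38 [0.4355 0.1769] [30.  30.3]
80 60 -
95 60 [ 0.4808 -0.0214] [22.6 32.5]
110 60 -
130 60 -
150 60 -
```

Call:
step_arm(
  commands=[
    [0.002,0.02,0,0,0,0],
    [0,0.02,-0.03,0,0,0],
    [0,0,-0.04,0,0,0],
    [0,0,-0.04,0,0,0],
    [0,0,0,0,0,0],
  ],
)

```text
t: 2.45
tool_pos: [0.448, 0.0511, 0.1051]
tcp_rot: [-2.364, -2.054, 0.016]
contact_force: [-1.9, 1.4, -1.5]
gripper_width: 0.0869
grasp_force: 0.0
```

Call:
step_arm(
  commands=[
    [0,0,-0.034,0,0,0],
    [0,0,-0.034,0,0,0],
    [0,0,-0.025,0,0,0],
    [0,0,0,0,0,0],
  ],
)

```text
t: 2.78
tool_pos: [0.451, 0.0508, 0.0166]
tcp_rot: [-2.368, -2.056, 0.009]
contact_force: [-0.8, -0.2, -0.3]
gripper_width: 0.0872
grasp_force: 0.0
```

Call:
step_arm(
  commands=[
    [0,0,0,0,0,0],
    [0,0,0,0,0,0],
    [0,0,0,0,0,0],
    [0,0,0,0,0,0],
    [0,0,0,0,0,0],
  ],
  fingers=200,
)

```text
t: 3.2
tool_pos: [0.456, 0.0517, 0.0212]
tcp_rot: [2.369, 2.06, 0.003]
contact_force: [0.6, -0.0, -0.2]
gripper_width: 0.0617
grasp_force: 0.0
```

Call:
step_arm(
  commands=[
    [0,0,0,0,0,0],
    [0,0,0,0,0,0],
    [0,0,0,0,0,0],
    [0,0,0,0,0,0],
    [0,0,0,0,0,0],
  ],
  fingers=255,
)

```text
t: 3.62
tool_pos: [0.4545, 0.0519, 0.0195]
tcp_rot: [-2.37, -2.062, 0.0]
contact_force: [-0.2, -1.1, -0.3]
gripper_width: 0.0283
grasp_force: 0.0
```

Call:
step_arm(
  commands=[
    [0,0,0,0,0,0],
    [0,0,0,0,0,0],
    [0,0,0,0,0,0],
    [0,0,0,0,0,0],
    [0,0,0,0,0,0],
  ],
)

```text
t: 4.03
tool_pos: [0.4545, 0.0519, 0.0195]
tcp_rot: [-2.37, -2.062, 0.0]
contact_force: [0.3, 1.1, -0.5]
gripper_width: 0.0266
grasp_force: 30.0
```

Call:
step_arm(
  commands=[
    [0,0,0.02,0,0,0],
    [0,0,0.03,0,0,0],
    [0,0,0.03,0,0,0],
    [0.014,-0.016,0.01,0,0,0],
    [0.021,-0.023,0,0,0,0],
  ],
)

```text
t: 4.45
tool_pos: [0.4912, 0.0136, 0.113]
tcp_rot: [2.365, 2.063, 0.006]
contact_force: [1.2, 0.5, -1.4]
gripper_width: 0.0265
grasp_force: 30.0
```

Call:
step_arm(
  commands=[
    [0.024,-0.026,0,0,0,0],
    [0.024,-0.026,0,0,0,0],
    [0.024,-0.026,0,0,0,0],
    [0.021,-0.023,0,0,0,0],
    [0.0193,-0.0219,0,0,0,0],
  ],
)

```text
t: 4.87
tool_pos: [0.6027, -0.1116, 0.109]
tcp_rot: [-2.371, -2.061, 0.001]
contact_force: [-0.4, 0.0, -1.1]
gripper_width: 0.0264
grasp_force: 30.0
```

Call:
step_arm(
  commands=[
    [0,0,0,0,0,0],
    [0,0,-0.02,0,0,0],
    [0,0,-0.02,0,0,0],
    [0,0,-0.015,0,0,0],
    [0,0,0,0,0,0],
  ],
)

```text
t: 5.28
tool_pos: [0.5983, -0.1089, 0.0501]
tcp_rot: [-2.365, -2.057, 0.006]
contact_force: [-0.6, 0.2, -2.6]
gripper_width: 0.0263
grasp_force: 30.0
```

```bash
python3 - <<'E'
from m import *
s=r.get_state(); print(s['tool_pos'],s['tcp_rot'],s['gripper_width'])
c=snap('wrist','wrist2'); b=snap('scene','scene2'); 
for e in wdiscs(c,None): print('disc',e[0].round(4),e[1].round(1))
a=c['pixels'][150:330,150:520]; b=b['pixels'][180:300,150:350]
a=cv2.resize(a,(740,360)); b=cv2.resize(b,(400,240))
im=np.zeros((600,740,3),np.uint8); im[:360]=a; im[360:,:400]=b
cv2.imwrite('pics/crop2.png',im[...,::-1])
E
```

```text
[ 0.59833859 -0.10893266  0.05005048] [-2.36545192 -2.05715923  0.00645485] 0.026296900840197694
disc [ 0.6037 -0.1045] [36.4 66.9]
disc [ 0.6052 -0.0136] [63.2 64. ]
```

View pics/crop2.png

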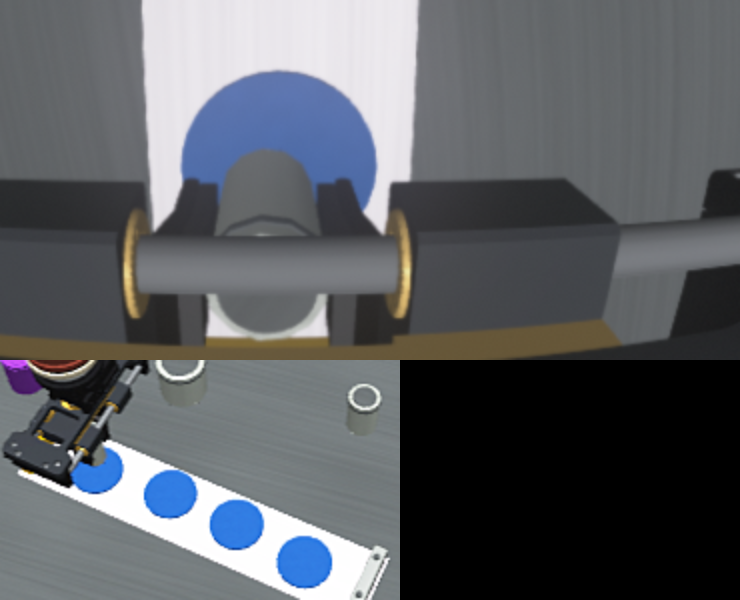

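The carried coupon is upright over disc4 in the wrist view, with the disc centre at crop column 278 and the foot at 268 (the foot is still 28 mm higher). Lowering it now.

Call:
step_arm(
  commands=[
    [0,0,-0.012,0,0,0],
    [0,0,-0.01,0,0,0],
    [0,0,-0.005,0,0,0],
    [0,0,0,0,0,0],
    [0,0,0,0,0,0],
  ],
)

```text
t: 5.8
tool_pos: [0.6017, -0.11, 0.0273]
tcp_rot: [-2.37, -2.061, 0.0]
contact_force: [0.3, -0.1, -1.1]
gripper_width: 0.0265
grasp_force: 30.0
```

Call:
step_arm(
  commands=[
    [0,0,0,0,0,0],
    [0,0,0,0,0,0],
    [0,0,0,0,0,0],
  ],
)

```text
t: 6.05
tool_pos: [0.602, -0.1101, 0.0277]
tcp_rot: [2.37, 2.062, 0.0]
contact_force: [-0.2, -0.5, -2.4]
gripper_width: 0.0266
grasp_force: 30.0
```

Call:
step_arm(
  commands=[
    [0,0,-0.001,0,0,0],
    [0,0,-0.0005,0,0,0],
    [0,0,0,0,0,0],
    [0,0,0,0,0,0],
  ],
)

```text
t: 6.38
tool_pos: [0.602, -0.1101, 0.0262]
tcp_rot: [2.37, 2.062, 0.0]
contact_force: [-0.4, -0.3, -0.1]
gripper_width: 0.0263
grasp_force: 30.0
```

Call:
step_arm(
  commands=[
    [0,0,0,0,0,0],
    [0,0,0,0,0,0],
    [0,0,0,0,0,0],
    [0,0,0,0,0,0],
    [0,0,0,0,0,0],
  ],
  fingers=80,
)

```text
t: 6.8
tool_pos: [0.6019, -0.1101, 0.0261]
tcp_rot: [2.37, 2.062, 0.0]
contact_force: [-0.0, -0.5, -0.7]
gripper_width: 0.0519
grasp_force: 0.0
```

Call:
step_arm(
  commands=[
    [0,0,0.015,0,0,0],
    [0,0,0.03,0,0,0],
    [0,0,0.035,0,0,0],
    [-0.015,0,0.03,0,0,0],
    [-0.035,0,0.02,0,0,0],
  ],
  fingers=0,
)

```text
t: 7.22
tool_pos: [0.5556, -0.111, 0.1604]
tcp_rot: [2.365, 2.058, 0.007]
contact_force: [-0.2, 0.2, 1.7]
gripper_width: 0.0832
grasp_force: 0.0
```

Call:
step_arm(
  commands=[
    [-0.036,0,0,0,0,0],
    [-0.036,0,0,0,0,0],
    [-0.028,-0.01,0,0,0,0],
    [0,-0.03,0,0,0,0],
    [0,0,0,0,0,0],
  ],
)

```text
t: 7.63
tool_pos: [0.4506, -0.1529, 0.1564]
tcp_rot: [2.37, 2.058, -0.002]
contact_force: [0.5, -0.6, 0.6]
gripper_width: 0.0871
grasp_force: 0.0
```

```bash
python3 - <<'E'
from m import *
s=r.get_state(); print(s['t'],s['tool_pos'])
a=snap('scene','scene3'); b=snap('side','side3'); c=snap('wrist','wrist3')
print('pred px',project(a,(.602,-.11,.067)).round(1),project(b,(.602,-.11,.067)).round(1),'c60,c48',project(c,(.4528,-.0535,.06),True).round(),project(c,(.4432,-.165,.06),True).round())
im=np.zeros((600,740,3),np.uint8)
im[:300,:370]=cv2.resize(a['pixels'][180:280,150:273],(370,300)); im[:300,370:]=cv2.resize(b['pixels'][110:210,230:353],(370,300))
im[300:,:400]=cv2.resize(c['pixels'],(400,300))
cv2.imwrite('pics/crop3.png',im[...,::-1])
E
```

```text
7.6333 [ 0.4506164  -0.15293102  0.15641122]
pred px [194.3 221.5] [289.6 150.7] c60,c48 [267.  91.] [276. 228.]
```

View pics/crop3.png

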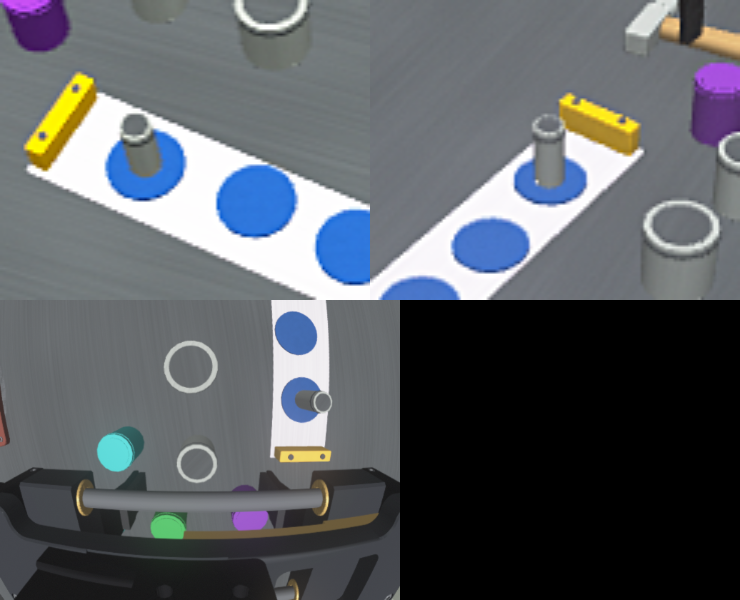

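Standing on disc4. I'll measure its top against the disc in each camera, and ø48 and ø60 from the wrist view.

```bash
python3 - <<'E'
from m import *
a,b,c=load('scene3'),load('side3'),load('wrist3')
for t in (130,150):
  x=caps(a,[(195,222)],t)[0]; y=caps(b,[(290,151)],t)[0]
  if x: print('scene top',onplane(a,*x[:2],.067)[:2].round(4))
  if y: print('side top',onplane(b,*y[:2],.067)[:2].round(4))
  if x and y: print(tri(a,x[:2],b,y[:2]))
  for n,s,w,z in ((27,(450,142),25,.067),(48,(275,228),30,.06),(60,(267,93),42,.06)):
    try: e=wcaps(c,[s],t,w,z)[0]; print(t,n,e[0].round(4),e[1].round(1))
    except Exception as ex: print(t,n,'-')
# foot: lowest part of silhouette against the blue disc (dark-grey column), disc circle from outer blue hull
for n,cam in (('scene',a),('side',b)):
  hsv=cv2.cvtColor(cam['pixels'],cv2.COLOR_RGB2HSV); m=cv2.inRange(hsv,(100,150,60),(125,255,255))
  p=project(cam,(.602,-.11,.007)); 
  k=min([k for k in cv2.findContours(m,0,1)[0] if cv2.contourArea(k)>100],key=lambda k:np.linalg.norm(k.mean((0,1))-p))
  w=m[int(p[1])-25:int(p[1])+25,int(p[0])-25:int(p[0])+25]
  col=[(v,np.where(m[v,int(p[0])-20:int(p[0])+21])[0]) for v in range(int(p[1])-10,int(p[1])+12)]
  print(n,'pred disc px',p.round(1))
  for v,u in col:
    if len(u): 
      u=u+int(p[0])-20; g=np.where(np.diff(u)>2)[0]; print(v,u.min(),[(int(u[i]),int(u[i+1])) for i in g],u.max())
E
```

```text
scene top [ 0.6011 -0.1103]
side top [ 0.6026 -0.1079]
(array([ 0.60219403, -0.10901106,  0.06745078]), np.float64(0.0024603466572108122))
130 27 [ 0.6015 -0.1106] [20.9 21.1]
130 48 [ 0.4427 -0.1665] [37.5 37.7]
130 60 [ 0.4521 -0.0544] [47.3 47.3]
scene top [ 0.6012 -0.1103]
150 27 [ 0.6015 -0.1107] [21.5 21.9]
150 48 [ 0.4427 -0.1665] [38.2 38.5]
150 60 [ 0.4521 -0.0544] [47.9 47.9]
scene pred disc px [198.1 234.5]
224 201 [] 204
225 202 [] 206
226 202 [] 207
227 189 [(190, 202)] 208
228 188 [(190, 203)] 209
229 188 [(190, 203)] 209
230 187 [(191, 203)] 210
231 186 [(191, 204)] 210
232 186 [(191, 204)] 210
233 186 [(191, 204)] 210
234 185 [(192, 204)] 210
235 185 [(192, 204)] 210
236 185 [(192, 204)] 210
237 186 [(193, 203)] 210
238 186 [(194, 201)] 210
239 186 [] 209
240 187 [] 208
241 187 [] 208
242 188 [] 207
243 189 [] 205
244 190 [] 204
245 191 [] 202
side pred disc px [289.8 168.8]
163 295 [] 295
164 283 [(283, 295)] 297
165 280 [(283, 295)] 298
166 279 [(284, 295)] 299
167 279 [(283, 295)] 300
168 278 [(283, 295)] 301
169 278 [(284, 295)] 301
170 278 [(283, 295)] 301
171 278 [(284, 294)] 301
172 278 [(286, 292)] 300
173 279 [] 300
174 280 [] 299
175 281 [] 298
176 283 [] 296
177 285 [] 294
```

Well centred, within about 1 mm. The wrist camera's bias is only about 0.5 mm. Now ø48 at (.4432,−.1660), going to disc2.

Call:
step_arm(
  commands=[
    [-0.0088,-0.016,0,0,0,0],
    [0,0,-0.03,0,0,0],
    [0,0,-0.025,0,0,0],
    [0,0,0,0,0,0],
    [0,0,0,0,0,0],
  ],
)

```text
t: 8.2
tool_pos: [0.4423, -0.1648, 0.0999]
tcp_rot: [-2.366, -2.06, 0.002]
contact_force: [0.4, 0.3, -0.3]
gripper_width: 0.0872
grasp_force: 0.0
```

Call:
step_arm(
  commands=[
    [0,0,-0.025,0,0,0],
    [0,0,-0.03,0,0,0],
    [0,0,-0.0265,0,0,0],
    [0,0,0,0,0,0],
    [0,0,0,0,0,0],
  ],
)

```text
t: 8.62
tool_pos: [0.4432, -0.1656, 0.02]
tcp_rot: [-2.368, -2.062, 0.001]
contact_force: [0.3, -0.7, 1.0]
gripper_width: 0.0869
grasp_force: 0.0
```

Call:
step_arm(
  commands=[
    [0,0,0,0,0,0],
    [0,0,0,0,0,0],
    [0,0,0,0,0,0],
    [0,0,0,0,0,0],
    [0,0,0,0,0,0],
  ],
  fingers=255,
)

```text
t: 9.03
tool_pos: [0.4438, -0.1665, 0.0206]
tcp_rot: [2.369, 2.061, 0.001]
contact_force: [0.4, 0.1, -0.5]
gripper_width: 0.0615
grasp_force: 0.0
```

Call:
step_arm(
  commands=[
    [0,0,0,0,0,0],
    [0,0,0,0,0,0],
    [0,0,0,0,0,0],
    [0,0,0,0,0,0],
    [0,0,0,0,0,0],
  ],
)

```text
t: 9.45
tool_pos: [0.4432, -0.1662, 0.0198]
tcp_rot: [2.37, 2.062, 0.0]
contact_force: [-1.4, 0.7, 3.4]
gripper_width: 0.0474
grasp_force: 30.0
```

Call:
step_arm(
  commands=[
    [0,0,0.02,0,0,0],
    [0,0,0.03,0,0,0],
    [0,0,0.03,0,0,0],
    [0.012,0.0164,0.01,0,0,0],
    [0.02,0.0274,0,0,0,0],
  ],
)

```text
t: 9.87
tool_pos: [0.4767, -0.1246, 0.1129]
tcp_rot: [2.37, 2.054, 0.002]
contact_force: [0.2, -0.7, -2.3]
gripper_width: 0.0476
grasp_force: 30.0
```

Call:
step_arm(
  commands=[
    [0.0206,0.0283,0,0,0,0],
    [0.0206,0.0283,0,0,0,0],
    [0.0206,0.0283,0,0,0,0],
    [0.0206,0.0283,0,0,0,0],
    [0.0206,0.0283,0,0,0,0],
  ],
)

```text
t: 10.28
tool_pos: [0.5782, 0.0208, 0.1086]
tcp_rot: [-2.37, -2.061, 0.002]
contact_force: [-0.1, -0.2, -1.3]
gripper_width: 0.0474
grasp_force: 30.0
```

Call:
step_arm(
  commands=[
    [0.0206,0.0283,0,0,0,0],
    [0.0203,0.0278,0,0,0,0],
    [0,0,0,0,0,0],
    [0,0,-0.02,0,0,0],
    [0,0,-0.02,0,0,0],
  ],
)

```text
t: 10.7
tool_pos: [0.6199, 0.0759, 0.0696]
tcp_rot: [2.368, 2.063, 0.002]
contact_force: [-0.0, 0.2, -2.5]
gripper_width: 0.0475
grasp_force: 30.0
```

Call:
step_arm(
  commands=[
    [0,0,-0.02,0,0,0],
    [0,0,-0.015,0,0,0],
    [0,0,-0.006,0,0,0],
    [0,0,0,0,0,0],
    [0,0,0,0,0,0],
  ],
)

```text
t: 11.12
tool_pos: [0.6185, 0.075, 0.0281]
tcp_rot: [-2.37, -2.061, 0.001]
contact_force: [1.2, -0.0, -1.8]
gripper_width: 0.0481
grasp_force: 30.0
```

Call:
step_arm(
  commands=[
    [0,0,0,0,0,0],
    [0,0,0,0,0,0],
    [0,0,-0.001,0,0,0],
    [0,0,0,0,0,0],
  ],
)

```text
t: 11.45
tool_pos: [0.619, 0.0752, 0.0275]
tcp_rot: [2.37, 2.062, 0.0]
contact_force: [0.8, -0.1, -2.6]
gripper_width: 0.0475
grasp_force: 30.0
```

Call:
step_arm(
  commands=[
    [0,0,-0.0012,0,0,0],
    [0,0,0,0,0,0],
    [0,0,0,0,0,0],
  ],
)

```text
t: 11.7
tool_pos: [0.6192, 0.0753, 0.0266]
tcp_rot: [2.37, 2.062, 0.0]
contact_force: [-1.3, 0.4, -0.5]
gripper_width: 0.0477
grasp_force: 30.0
```

Call:
step_arm(
  commands=[
    [0,0,0,0,0,0],
    [0,0,0,0,0,0],
    [0,0,0,0,0,0],
    [0,0,0,0,0,0],
    [0,0,0,0,0,0],
  ],
  fingers=0,
)

```text
t: 12.12
tool_pos: [0.6191, 0.0753, 0.0264]
tcp_rot: [2.37, 2.062, 0.0]
contact_force: [-0.1, 0.0, -0.0]
gripper_width: 0.0729
grasp_force: 0.0
```

Call:
step_arm(
  commands=[
    [0,0,0.01,0,0,0],
    [0,0,0.025,0,0,0],
    [0,0,0.035,0,0,0],
    [0,0,0.03,0,0,0],
    [-0.03,0.016,0.02,0,0,0],
  ],
)

```text
t: 12.53
tool_pos: [0.5943, 0.0891, 0.1515]
tcp_rot: [2.368, 2.054, 0.01]
contact_force: [0.2, 0.1, 1.3]
gripper_width: 0.0868
grasp_force: 0.0
```

Call:
step_arm(
  commands=[
    [-0.033,0.018,0,0,0,0],
    [-0.033,0.018,0,0,0,0],
    [-0.033,0.018,0,0,0,0],
    [-0.03,0.017,0,0,0,0],
    [-0.024,0.0152,0,0,0,0],
  ],
)

```text
t: 12.95
tool_pos: [0.4338, 0.1783, 0.147]
tcp_rot: [-2.37, -2.062, -0.001]
contact_force: [0.2, 0.2, 0.1]
gripper_width: 0.0868
grasp_force: 0.0
```

```bash
python3 - <<'E'
from m import *
a=snap('scene','scene4'); b=snap('side','side4'); s=r.get_state(); print(s['t'],s['tool_pos'])
P=(.619,.0752,.067); pa,pb=[project(x,P).round().astype(int) for x in (a,b)]
for t in (130,150):
  x=caps(a,[pa],t)[0]; y=caps(b,[pb],t)[0]
  if x: print('scene top',onplane(a,*x[:2],.067)[:2].round(4))
  if y: print('side top',onplane(b,*y[:2],.067)[:2].round(4))
im=np.hstack([cv2.resize(x['pixels'][p[1]-40:p[1]+60,p[0]-60:p[0]+60],(396,330)) for x,p in ((a,pa),(b,pb))])
cv2.imwrite('pics/crop4.png',im[...,::-1])
E
```

```text
13.05 [0.43278745 0.17928642 0.14672046]
scene top [0.6188 0.0757]
scene top [0.6188 0.0757]
```

View pics/crop4.png

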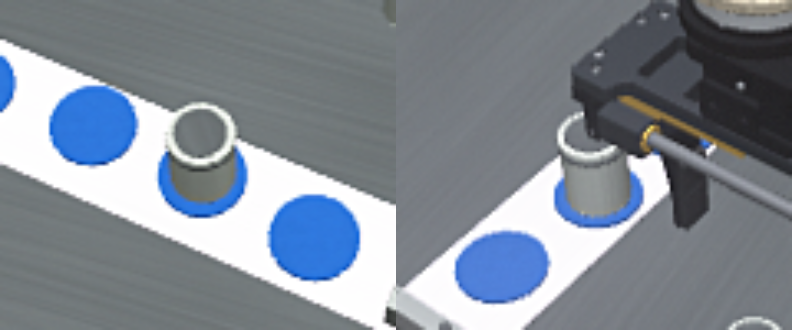

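ø48 is centred on disc2, with an even blue ring in both views. Next is ø38, directly below the tool.

Call:
step_arm(
  commands=[
    [0,0,0,0,0,0],
    [0,0,-0.025,0,0,0],
    [0,0,-0.025,0,0,0],
    [0,0,0,0,0,0],
    [0,0,0,0,0,0],
  ],
)

```text
t: 13.47
tool_pos: [0.4357, 0.1767, 0.0957]
tcp_rot: [-2.37, -2.06, 0.004]
contact_force: [0.1, -0.2, 0.7]
gripper_width: 0.087
grasp_force: 0.0
```

Call:
step_arm(
  commands=[
    [0,0,-0.025,0,0,0],
    [0,0,-0.03,0,0,0],
    [0,0,-0.022,0,0,0],
    [0,0,0,0,0,0],
    [0,0,0,0,0,0],
  ],
)

```text
t: 13.88
tool_pos: [0.4365, 0.1772, 0.0199]
tcp_rot: [-2.371, -2.061, 0.001]
contact_force: [0.8, 0.3, 0.6]
gripper_width: 0.0867
grasp_force: 0.0
```

Call:
step_arm(
  commands=[
    [0,0,0,0,0,0],
    [0,0,0,0,0,0],
    [0,0,0,0,0,0],
    [0,0,0,0,0,0],
    [0,0,0,0,0,0],
  ],
  fingers=255,
)

```text
t: 14.3
tool_pos: [0.4367, 0.1777, 0.0203]
tcp_rot: [2.37, 2.061, 0.002]
contact_force: [-0.1, -0.4, 0.1]
gripper_width: 0.0612
grasp_force: 0.0
```

Call:
step_arm(
  commands=[
    [0,0,0,0,0,0],
    [0,0,0,0,0,0],
    [0,0,0,0,0,0],
    [0,0,0,0,0,0],
    [0,0,0,0,0,0],
  ],
)

```text
t: 14.72
tool_pos: [0.436, 0.1775, 0.0193]
tcp_rot: [-2.37, -2.062, 0.0]
contact_force: [-0.1, 1.0, 0.4]
gripper_width: 0.0374
grasp_force: 30.0
```

Call:
step_arm(
  commands=[
    [0,0,0,0,0,0],
    [0,0,0,0,0,0],
    [0,0,0,0,0,0],
  ],
)

```text
t: 14.97
tool_pos: [0.436, 0.1775, 0.0193]
tcp_rot: [-2.37, -2.062, 0.0]
contact_force: [-0.6, -0.2, -0.1]
gripper_width: 0.0375
grasp_force: 30.0
```

Call:
step_arm(
  commands=[
    [0,0,0.02,0,0,0],
    [0,0,0.03,0,0,0],
    [0,0,0.03,0,0,0],
    [0.012,-0.0135,0.01,0,0,0],
    [0.02,-0.0225,0,0,0,0],
  ],
)

```text
t: 15.38
tool_pos: [0.4693, 0.1431, 0.1126]
tcp_rot: [2.366, 2.064, 0.008]
contact_force: [0.2, 0.3, -2.3]
gripper_width: 0.0373
grasp_force: 30.0
```

Call:
step_arm(
  commands=[
    [0.023,-0.0258,0,0,0,0],
    [0.023,-0.0258,0,0,0,0],
    [0.023,-0.0258,0,0,0,0],
    [0.023,-0.0258,0,0,0,0],
    [0.023,-0.0258,0,0,0,0],
  ],
)

```text
t: 15.8
tool_pos: [0.5834, 0.0111, 0.1087]
tcp_rot: [-2.37, -2.061, 0.001]
contact_force: [-0.4, 0.1, -1.6]
gripper_width: 0.0373
grasp_force: 30.0
```

Call:
step_arm(
  commands=[
    [0.0225,-0.0256,0,0,0,0],
    [0,0,0,0,0,0],
    [0,0,0,0,0,0],
    [0,0,-0.02,0,0,0],
    [0,0,-0.02,0,0,0],
  ],
)

```text
t: 16.22
tool_pos: [0.6059, -0.0124, 0.0699]
tcp_rot: [2.369, 2.061, 0.003]
contact_force: [0.2, 0.7, -1.7]
gripper_width: 0.0374
grasp_force: 30.0
```

Call:
step_arm(
  commands=[
    [0,0,-0.02,0,0,0],
    [0,0,-0.015,0,0,0],
    [0,0,-0.006,0,0,0],
    [0,0,0,0,0,0],
    [0,0,0,0,0,0],
  ],
)

```text
t: 16.63
tool_pos: [0.6048, -0.012, 0.0283]
tcp_rot: [-2.369, -2.062, 0.001]
contact_force: [0.4, 0.8, -2.0]
gripper_width: 0.0372
grasp_force: 30.0
```

Call:
step_arm(
  commands=[
    [0,0,0,0,0,0],
    [0,0,0,0,0,0],
    [0,0,-0.001,0,0,0],
    [0,0,-0.001,0,0,0],
    [0,0,0,0,0,0],
  ],
)

```text
t: 17.05
tool_pos: [0.6055, -0.0131, 0.0263]
tcp_rot: [2.37, 2.062, 0.0]
contact_force: [1.0, 0.0, -1.1]
gripper_width: 0.0376
grasp_force: 30.0
```

Call:
step_arm(
  commands=[
    [0,0,0,0,0,0],
    [0,0,0,0,0,0],
    [0,0,0,0,0,0],
    [0,0,0,0,0,0],
    [0,0,0,0,0,0],
  ],
  fingers=0,
)

```text
t: 17.47
tool_pos: [0.6056, -0.0131, 0.0265]
tcp_rot: [2.37, 2.062, 0.0]
contact_force: [-0.2, 0.9, -0.4]
gripper_width: 0.0627
grasp_force: 0.0
```

Call:
step_arm(
  commands=[
    [0,0,0.01,0,0,0],
    [0,0,0.025,0,0,0],
    [0,0,0.035,0,0,0],
    [0,0,0.03,0,0,0],
    [-0.025,-0.007,0.02,0,0,0],
  ],
)

```text
t: 17.88
tool_pos: [0.5848, -0.0199, 0.1515]
tcp_rot: [2.365, 2.059, 0.009]
contact_force: [-0.0, 0.4, 1.1]
gripper_width: 0.0859
grasp_force: 0.0
```

Call:
step_arm(
  commands=[
    [-0.034,-0.009,0,0,0,0],
    [-0.034,-0.009,0,0,0,0],
    [-0.034,-0.009,0,0,0,0],
    [-0.0259,-0.0068,0,0,0,0],
    [0,0,0,0,0,0],
  ],
)

```text
t: 18.3
tool_pos: [0.4483, -0.0542, 0.1461]
tcp_rot: [-2.37, -2.059, 0.004]
contact_force: [0.1, 0.0, -0.2]
gripper_width: 0.0872
grasp_force: 0.0
```

Call:
step_arm(
  commands=[
    [0,0,0,0,0,0],
    [0,0,0,0,0,0],
    [0,0,0,0,0,0],
  ],
)

```text
t: 18.55
tool_pos: [0.4539, -0.054, 0.1472]
tcp_rot: [2.369, 2.061, 0.002]
contact_force: [-0.0, -0.0, 0.0]
gripper_width: 0.0871
grasp_force: 0.0
```

```bash
python3 - <<'E'
from m import *
a=snap('scene','scene5'); b=snap('side','side5'); c=snap('wrist','wrist5'); s=r.get_state(); print(s['t'],s['tool_pos'])
P=(.6055,-.0131,.067); pa,pb=[project(x,P).round().astype(int) for x in (a,b)]
for t in (130,150):
  x=caps(a,[pa],t)[0]; y=caps(b,[pb],t)[0]
  if x: print('scene top',onplane(a,*x[:2],.067)[:2].round(4))
  if y: print('side top',onplane(b,*y[:2],.067)[:2].round(4))
print(wdiscs(c,None), project(c,(.4526,-.0539,.06),True))
im=np.hstack([cv2.resize(x['pixels'][p[1]-40:p[1]+60,p[0]-60:p[0]+60],(300,250)) for x,p in ((a,pa),(b,pb))])
im=np.vstack([im,cv2.resize(c['pixels'],(600,450))[100:450]])
cv2.imwrite('pics/crop5.png',im[...,::-1])
E
```

```text
18.7 [ 0.45332783 -0.05373369  0.14641728]
scene top [ 0.6051 -0.0132]
side top [ 0.6058 -0.0109]
scene top [ 0.6051 -0.0132]
side top [ 0.606 -0.011]
[(array([ 0.59993201, -0.11056833]), array([58.81014633, 60.24816132])), (array([ 0.60442578, -0.01358119]), array([58.7768631 , 59.62799072]))] [282.48980549 213.92873053]
```

View pics/crop5.png

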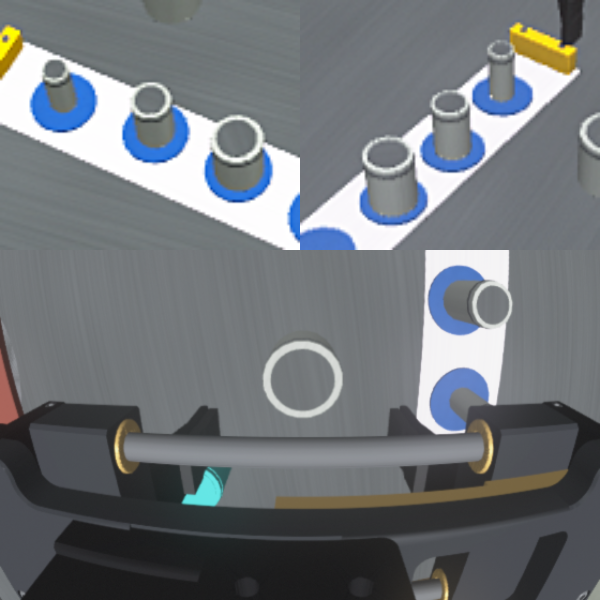

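Three coupons stand centred on their discs. ø60 is between the fingers at crop (303,379). Descending on it.

Call:
step_arm(
  commands=[
    [0,0,-0.025,0,0,0],
    [0,0,-0.025,0,0,0],
    [0,0,0,0,0,0],
    [0,0,0,0,0,0],
    [0,0,0,0,0,0],
  ],
)

```text
t: 19.12
tool_pos: [0.4532, -0.0539, 0.0971]
tcp_rot: [2.37, 2.062, 0.0]
contact_force: [-0.5, -0.3, -0.1]
gripper_width: 0.0867
grasp_force: 0.0
```

Call:
step_arm(
  commands=[
    [0,0,-0.025,0,0,0],
    [0,0,-0.025,0,0,0],
    [0,0,-0.02,0,0,0],
    [0,0,-0.007,0,0,0],
    [0,0,0,0,0,0],
  ],
)

```text
t: 19.53
tool_pos: [0.4521, -0.0537, 0.0189]
tcp_rot: [-2.369, -2.061, 0.002]
contact_force: [-0.3, 0.2, -0.1]
gripper_width: 0.0866
grasp_force: 0.0
```

Call:
step_arm(
  commands=[
    [0,0,0,0,0,0],
    [0,0,0,0,0,0],
    [0,0,0,0,0,0],
    [0,0,0,0,0,0],
    [0,0,0,0,0,0],
  ],
  fingers=255,
)

```text
t: 19.95
tool_pos: [0.4533, -0.0541, 0.0202]
tcp_rot: [2.369, 2.061, 0.001]
contact_force: [-1.1, -0.3, 0.3]
gripper_width: 0.0617
grasp_force: 0.0
```

Call:
step_arm(
  commands=[
    [0,0,0,0,0,0],
    [0,0,0,0,0,0],
    [0,0,0,0,0,0],
    [0,0,0,0,0,0],
    [0,0,0,0,0,0],
  ],
)

```text
t: 20.37
tool_pos: [0.4531, -0.054, 0.0201]
tcp_rot: [2.37, 2.061, 0.001]
contact_force: [-1.8, -0.4, 6.4]
gripper_width: 0.0591
grasp_force: 30.0
```

Call:
step_arm(
  commands=[
    [0,0,0.02,0,0,0],
    [0,0,0.03,0,0,0],
    [0,0,0.03,0,0,0],
    [0.012,0.014,0.02,0,0,0],
    [0.02,0.0232,0,0,0,0],
  ],
)

```text
t: 20.78
tool_pos: [0.4868, -0.0183, 0.1238]
tcp_rot: [2.369, 2.055, 0.005]
contact_force: [2.2, -0.6, -2.8]
gripper_width: 0.0596
grasp_force: 30.0
```

Call:
step_arm(
  commands=[
    [0.0223,0.0259,0,0,0,0],
    [0.0223,0.0259,0,0,0,0],
    [0.0223,0.0259,0,0,0,0],
    [0.0223,0.0259,0,0,0,0],
    [0.0223,0.0259,0,0,0,0],
  ],
)

```text
t: 21.2
tool_pos: [0.5961, 0.1142, 0.1181]
tcp_rot: [-2.369, -2.061, 0.003]
contact_force: [0.9, -1.2, -1.9]
gripper_width: 0.0597
grasp_force: 30.0
```

Call:
step_arm(
  commands=[
    [0.0224,0.026,0,0,0,0],
    [0.0224,0.026,0,0,0,0],
    [0,0,0,0,0,0],
    [0,0,-0.02,0,0,0],
    [0,0,-0.02,0,0,0],
  ],
)

```text
t: 21.62
tool_pos: [0.6417, 0.1656, 0.079]
tcp_rot: [2.368, 2.063, 0.002]
contact_force: [0.1, 0.1, -3.7]
gripper_width: 0.0594
grasp_force: 30.0
```

Call:
step_arm(
  commands=[
    [0,0,-0.02,0,0,0],
    [0,0,-0.02,0,0,0],
    [0,0,-0.01,0,0,0],
    [0,0,0,0,0,0],
    [0,0,0,0,0,0],
  ],
)

```text
t: 22.03
tool_pos: [0.6402, 0.1646, 0.0285]
tcp_rot: [-2.37, -2.061, 0.002]
contact_force: [0.1, 0.2, -4.6]
gripper_width: 0.0596
grasp_force: 30.0
```

Call:
step_arm(
  commands=[
    [0,0,0,0,0,0],
    [0,0,0,0,0,0],
    [0,0,-0.001,0,0,0],
    [0,0,-0.001,0,0,0],
    [0,0,0,0,0,0],
  ],
)

```text
t: 22.45
tool_pos: [0.6408, 0.1648, 0.0273]
tcp_rot: [2.37, 2.062, 0.0]
contact_force: [-0.4, 0.2, -4.7]
gripper_width: 0.0595
grasp_force: 30.0
```

Call:
step_arm(
  commands=[
    [0,0,-0.001,0,0,0],
    [0,0,0,0,0,0],
    [0,0,0,0,0,0],
  ],
)

```text
t: 22.7
tool_pos: [0.6408, 0.1648, 0.0262]
tcp_rot: [-2.37, -2.062, 0.0]
contact_force: [-0.4, -0.4, -3.0]
gripper_width: 0.0601
grasp_force: 30.0
```

Call:
step_arm(
  commands=[
    [0,0,-0.0005,0,0,0],
    [0,0,0,0,0,0],
    [0,0,0,0,0,0],
  ],
)

```text
t: 22.95
tool_pos: [0.6409, 0.1648, 0.0258]
tcp_rot: [-2.37, -2.062, 0.0]
contact_force: [0.4, -0.2, -3.5]
gripper_width: 0.0597
grasp_force: 30.0
```

Call:
step_arm(
  commands=[
    [0,0,0,0,0,0],
    [0,0,0,0,0,0],
    [0,0,0,0,0,0],
    [0,0,0,0,0,0],
    [0,0,0,0,0,0],
  ],
  fingers=0,
)

```text
t: 23.37
tool_pos: [0.6413, 0.1649, 0.0263]
tcp_rot: [2.37, 2.061, 0.001]
contact_force: [0.4, -0.9, -0.3]
gripper_width: 0.0834
grasp_force: 0.0
```

Call:
step_arm(
  commands=[
    [0,0,0,0,0,0],
    [0,0,0.01,0,0,0],
    [0,0,0.025,0,0,0],
    [0,0,0.035,0,0,0],
    [0,0,0.03,0,0,0],
  ],
)

```text
t: 23.78
tool_pos: [0.6406, 0.1648, 0.1276]
tcp_rot: [-2.37, -2.062, 0.001]
contact_force: [0.6, -0.5, 0.2]
gripper_width: 0.0871
grasp_force: 0.0
```

Call:
step_arm(
  commands=[
    [-0.025,-0.01,0.02,0,0,0],
    [-0.036,-0.015,0.01,0,0,0],
    [-0.036,-0.015,0,0,0,0],
    [-0.036,-0.015,0,0,0,0],
    [-0.036,-0.015,0,0,0,0],
  ],
)

```text
t: 24.2
tool_pos: [0.4705, 0.0943, 0.1567]
tcp_rot: [2.369, 2.061, 0.002]
contact_force: [0.7, -0.8, 0.8]
gripper_width: 0.087
grasp_force: 0.0
```

Call:
step_arm(
  commands=[
    [-0.03,-0.03,0,0,0,0],
    [0,-0.03,0,0,0,0],
    [0,0,0,0,0,0],
    [0,0,0,0,0,0],
  ],
)

```text
t: 24.53
tool_pos: [0.4428, 0.0343, 0.1571]
tcp_rot: [2.372, 2.057, 0.003]
contact_force: [0.2, 0.0, -0.1]
gripper_width: 0.0868
grasp_force: 0.0
```

```bash
python3 - <<'E'
from m import *
a=snap('scene','scene6'); b=snap('side','side6'); c=snap('wrist','wrist6'); s=r.get_state(); print(s['t'],s['tool_pos'])
for n,P in ((60,(.6409,.1649,.067)),(48,(.619,.0752,.067)),(38,(.6055,-.0131,.067)),(27,(.602,-.1101,.067))):
  pa,pb=[project(x,P).round().astype(int) for x in (a,b)]
  x=caps(a,[pa],140)[0]; y=caps(b,[pb],130)[0]
  if x: print(n,'scene top',onplane(a,*x[:2],.067)[:2].round(4))
  if y: print(n,'side top',onplane(b,*y[:2],.067)[:2].round(4))
im=np.hstack([cv2.resize(a['pixels'][150:350,140:370],(460,400)),cv2.resize(b['pixels'][110:290,160:340],(340,340)).repeat(1,0)[:,:] if 0 else cv2.resize(b['pixels'][110:310,160:330],(340,400))])
cv2.imwrite('pics/crop6.png',im[...,::-1])
E
```

```text
24.6833 [0.44310233 0.03589179 0.15645048]
60 scene top [0.6405 0.165 ]
60 side top [0.6414 0.167 ]
48 scene top [0.6188 0.0757]
48 side top [0.6198 0.0781]
38 scene top [ 0.6051 -0.0131]
38 side top [ 0.6057 -0.0108]
27 scene top [ 0.6011 -0.1103]
27 side top [ 0.6026 -0.1077]
```

View pics/crop6.png

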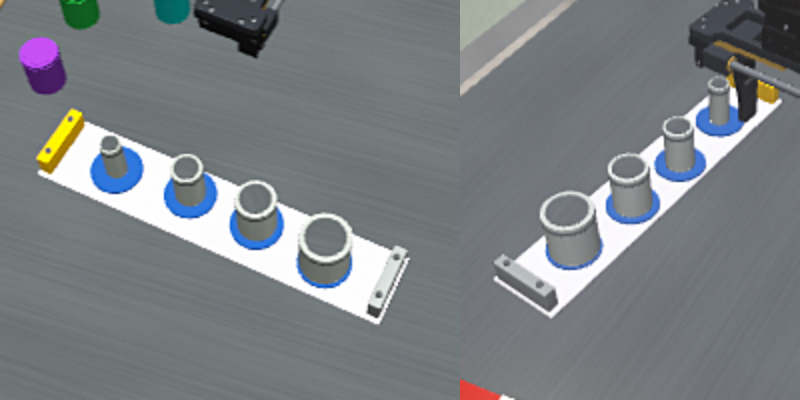

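All four stand upright and centred, thinnest at the yellow stop and thickest at the grey. The robot is clear of everything. Handing in.

```bash
python3 -c "
from plant import r
print(r.finish_job())"
```

```text
the job is handed in; nothing more can be done
None
```

The job is handed in: the 27, 38, 48 and 60 mm coupons stand upright and released on discs 4, 3, 2 and 1 (thinnest at the yellow stop), each within about 1–2 mm of centre in the last pictures, and the carton and look-alikes were not touched.

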